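Hold a sealed tube on the press-to-run vortex mixer

TASK

Switch on the vortex mixer by pressing its green push button fully down and letting it come back up. Then take the red-capped tube out of the blue rack, stand it upright in the mixer's sprung cup and press it down, firmly but without ramming it, until the cup is against its hard stop. Finish while still holding the tube pressed down there; leave the other tubes and the things on the bench alone.

Things in the scene. Friction and masses are not known exactly. Their poses are not given: they have to be found in the camera images.
- mixer: Vortex mixer, fixed. White housing 130 x 140 mm, 105 mm high, and on its -x side a lower grey deck (75 x 140 mm, top 85 mm above the bench); spans -132 to +70 mm in its x. Origin on the bench below the cup's axis. The cup stands over a fixed black collar (68 mm wide, top at 117 mm). On the deck: green button at x -95, y +30 mm; black dial (34 mm wide, 14 mm high, not used) at x -95, y -35 mm.
- power (a joint): Green spring push button of the mixer, in m: 0 = up, 0.006 = fully down; it returns by itself and needs about 5 N to be fully down.
- power_top (a point): Centre of the green button's top face (28 mm across), pressed straight down; moves with the button.
- cup (a joint): Sprung cup of the mixer, slides straight down, in m: 0 = up (rest), 0.012 = against its hard stop, where its silver flange closes the 12 mm gap to the black collar. Pushing down takes about 3 N to start and 9 N just at the stop; it springs back when let go.
- cup_floor (a point): Centre of the flat floor inside the grey cup, 139 mm above the bench at rest; moves with the cup. The cup is round, open at the top, 39 to 41 mm wide inside, 55 mm outside, its rim 18 mm above this floor; the silver flange below it is 68 mm wide.
- rack: Blue two-tier tube rack, fixed to the bench, 70 mm (x) by 230 mm (y), origin on the bench under its centre. The tubes stand on its lower plate (top 8 mm above the bench) through 34 mm holes in its upper plate (55 to 63 mm above the bench). Three holes in a row along its y axis: at y -72, 0 and +72 mm, x 0.
- tube_red: The tube to use: sealed, upright, frosted plastic, flat foot 27 mm wide, 29 mm thick, 115 mm high with its red screw cap (35 mm wide, the top 20 mm, from 95 to 115 mm above the foot). Origin at the centre of the foot's underside, z up along the tube. 40 to 90 g.
- tube_white: The same kind of tube with a white cap, in the rack; stays there. Origin at the foot.
- tube_yellow: The same kind of tube with a yellow cap, in the rack; stays there. Origin at the foot.
- jar: Glass jar with a broad red lid, 90 mm wide, 150 mm high, loose bystander. Origin under its centre.
- reagent: Yellow bottle with a white cap, 64 mm wide, 110 mm high, loose bystander. Origin under its centre.
- tipbox: Yellow pipette-tip box with a cream lid, 85 x 120 x 60 mm, loose bystander. Origin under its centre.
- pipette: Pipette lying flat along its x, about 285 mm long (from -128 to +158 mm), 26 mm thick, loose bystander. Origin under its body.

How it is judged:
On the way, in this order (a step that is already met when the one before it is completed fails the run):
1. the green button is pressed fully down (value of joint power above 0.005 m), for 0.05 s.
2. the green button is released and back up (value of joint power below 0.001 m), for 0.1 s.
3. the red-capped tube is lifted out of the rack (z of tube_red in the frame of rack above 0.065 m), for 0.1 s.
4. the tube stands in the cup and presses it against the hard stop (value of joint cup above 0.0105 m and distance between tube_red and cup_floor below 0.009 m and contact force between tube_red and mixer above 6 N), for 0.3 s.
At the end, for the whole second after the job is handed in: The fingers still hold the red-capped tube, foot within 9 mm of the cup floor's centre, within 0.15 rad of upright, at rest, pressing the cup to within 1.5 mm of its 12 mm stop with over 6 N; the button is up; the other two tubes are within 20 mm of their places (all of step 4 and angle between tube_red's own z axis and vertical below 0.15 rad and contact force between the fingers and tube_red above 3 N and linear speed of tube_red below 0.02 m/s and value of joint power below 0.001 m and distance of each of tube_white, tube_yellow from where it was at the start of the episode below 0.02 m); the arm keeps its last pose, push and grip.
It fails at once if the tube is rammed: over 45 N between it and the mixer (contact force between tube_red and mixer above 45 N).
It fails at once if another tube is pulled out or knocked about (moved over 20 mm) (distance of any of tube_white, tube_yellow from where it was at the start of the episode above 0.02 m).
It fails at once if a bystander is pushed over 30 mm away (distance of any of jar, reagent, tipbox, pipette from where it was at the start of the episode above 0.03 m).
It also fails if it takes over 54 s, if anything falls off the work surface, if the arm or the gripper's body presses on something with over 40 N, if the wrist force passes 120 N, or if a joint passes its speed limit or range.

ROBOT

A 7-joint arm with a two-finger parallel gripper is mounted at the origin on the work surface. World frame = base frame: x ahead of the robot, y to its left, z up, the work surface at z = 0. Lengths are in m, angles in rad, forces in N, time in s.
With the tool pointing down it reaches from about 0.425 to 0.975 m from the base axis. Payload 16.7 kg.
Tool frame: the origin (TCP) lies at the very end of the fingers, on their centre line; the grasp point (between the pads) lies 19 mm behind it; y points along the fingers, x is the direction in which the jaws open and shut, and the axes are right-handed (so a half turn about y gives the same grasp; the last joint's range is limited). The gripper opens to 85 mm and grips with 20 to 120 N. Pads are 22 mm wide; open, the fingers measure 114 mm over their backs; the gripper's body (76 mm by 85 mm) begins 54 mm behind the grasp point. The pads swing forward as they close: fully open they stand 13 mm farther back than shut.
Start: joints at [0.99, 0.426, 0.074, 1.606, -0.034, 1.111, -0.067], TCP at [0.282, -0.613, 0.231] pointing down, gripper open.
Joint ranges: [-2.85, 2.85], [-0.5, 2.14], [-1.23, 1.37], [0.21, 2.46], [-1.02, 4.16], [0.16, 2.05], [-2.73, 2.73]. Speed limits (rad/s): [1.89, 1.89, 2.39, 2.39, 3.01, 3.01, 3.01].

INTERFACE

Orientations are given as a 3x3 rotation matrix whose columns are the frame's x, y, z axes.
In Python, from cell import telemetry, get_image, order, spotter gives the robot as it stands.
- The arm moves only by the shell command python3 -m creep 'ROWS' [OPENING]. ROWS is JSON, a list of rows, each a list of 6 numbers: the shift along the tool's x, y, z each as a share of 0.4 m, from -1 to 1, then the turn, a rotation vector about the tool's x, y, z each as a share of pi rad, from -1 to 1. In form: [[x, y, z, rx, ry, rz], ...]. A call has 1 to 8 rows; each row is the pose to reach, as a shift and turn from the pose measured when the call began, along the tool's axes at that moment, turning the shorter way round; what a row does not reach only later rows make up. A row lasts 1/12 s, in which the tool goes at most 41.7 mm and 7.16 degrees, less where a joint would pass 70% of its speed; a pose out of reach is approached as far as the arm can. A call with a number of a shift or a turn outside -1 to 1 is refused whole. A call with a gripper value outside its range is refused whole. OPENING is the opening, from 0 (shut) to 1 (fully open), set as the call begins (- or left out, the last holds). The fingers move at their own pace and stop on an object; the grip force is fixed at half the most. Time passes only in rows, so rows that repeat a pose let the fingers close. It gives the time, the measured TCP pose, the force and the opening at its end, in the units of the state.
- telemetry.observe(): the state, without advancing time (a new reading comes with each control period).
- get_image(name): name is "scene" or "top"; returns a dict with "image" (400x640x3 uint8, red, green, blue), "fovy" (degrees; the focal length in pixels is half the picture's height over the tangent of half this angle, whatever the lens; pixels are square), "cx", "cy" (the principal point, pixels), "rvec" (rotation vector, rad) and "tvec" (3), from world to camera coordinates, as OpenCV has them. Camera axes: x right, y down, z forward; pixel columns grow to the right and rows downward; lengths in m; the calibration is good to about 2 mm. A picture is of the moment at which its call begins. There is no depth.
- order.finish_job(): hands the job in, once; it reports no verdict.
Trained networks look in the newest picture that a camera, given by its name, has taken for a name from the list of things; names that differ only in an ending like _2 or _b are one class to them, and where a whole thing is asked for, a point or a joint stands for the part that bears it (a point fixed in the world has none). Each returns a list of dicts, best first, with "confidence" (0 to 1); they miss things now and then, are a little off and sometimes report something else, mostly with a low value. They report only what shows in the picture. A call takes as long as a camera call.
- spotter.spot_in(query, camera): "box" ([centre column, centre row, width, height] in pixels, round what is visible of it).
The state is a dict: "time": time; "qpos": joint angles; "dq": joint speeds; "effort": joint torques, N m; "tcp_pos": TCP position; "tool_rot": TCP orientation; "force": force on the tool from outside, world axes, zero at the start; "moment": the same for the moment, N m; "width": finger opening in m.
Only numpy, scipy, OpenCV 4.12 (cv2) and the standard library are available. Lean on these libraries where they do the work, as an engineer would, in place of code of your own. Each camera call takes 0.05 s, during which the arm holds its last target. There are 200 camera calls.

## Working session

There is one attempt and no reset: what is moved stays moved. The work goes in short steps, Python scripts to look and compute and a shell command to move; the robot and the scene stay as the last step left them, time stands still between calls to the robot, and variables do not carry over. Pictures are saved under pics/ and viewed, on a budget of 10 in all, crops included, one or two more only if the job needs it, and the job is handed in when it is done.

```bash
mkdir -p pics; ls; python3 - <<'E'
from cell import telemetry, get_image, order, spotter
import cv2,pickle
print(telemetry.observe())
d={}
for c in("scene","top"):
    g=get_image(c); d[c]=g; cv2.imwrite(f"pics/{c}0.png",g["image"][:,:,::-1])
    print(c,{k:v for k,v in g.items() if k!="image"})
    for q in("tube_red","power_top","cup","mixer","rack","tube_white","tube_yellow","jar"):
        print(q,[( [round(float(x)) for x in r["box"]],round(r["confidence"],2)) for r in spotter.spot_in(q,c)[:3]])
pickle.dump(d,open("d.pkl","wb"))
E
```

```text
pics
{'time': 0.0, 'qpos': array([ 0.98950301,  0.42674717,  0.07383938,  1.60661557, -0.03410433,
        1.11082295, -0.06710426]), 'dq': array([ 1.12670266e-03, -1.42374263e-03, -1.41677936e-03,  6.46442480e-04,
        1.13193848e-03, -5.60665308e-06,  5.59650054e-04]), 'effort': array([-6.13103693e-04, -9.49803615e+01,  3.76135781e+00, -4.63516688e+01,
        1.94595748e-02,  1.01965381e-02,  7.62720310e-05]), 'tcp_pos': array([ 0.28229152, -0.61267239,  0.23059636]), 'tool_rot': array([[ 4.18474683e-01, -6.39690660e-04,  9.08228237e-01],
       [-9.08227487e-01,  1.17054209e-03,  4.18475162e-01],
       [-1.33081403e-03, -9.99999110e-01, -9.11424110e-05]]), 'force': array([-0.8185507 , -0.3262399 , -0.22680172]), 'moment': array([-0.0167535 , -0.02855415, -0.0255876 ]), 'width': 0.08525333849179347}
scene {'fovy': 49.9290715069189, 'cx': 311.41804837503963, 'cy': 201.84905313969384, 'rvec': array([ 1.72887715,  1.81894372, -0.76460989]), 'tvec': array([ 0.02153647, -0.36895   ,  1.78768115])}
tube_red [([326, 252, 25, 42], 0.55), ([343, 188, 10, 36], 0.46)]
power_top []
cup [([244, 167, 22, 18], 0.53)]
mixer [([245, 185, 48, 59], 0.73)]
rack [([366, 201, 74, 46], 0.66)]
tube_white [([389, 199, 11, 31], 0.66)]
tube_yellow [([367, 192, 12, 32], 0.69)]
jar []
top {'fovy': 48.83898005375715, 'cx': 313.88821796024223, 'cy': 199.9803378366166, 'rvec': array([ 2.17599586, -2.1832638 ,  0.09002656]), 'tvec': array([0.00418001, 0.58410122, 1.55323814])}
tube_red [([280, 219, 8, 9], 0.58), ([373, 224, 49, 62], 0.42)]
power_top [([371, 246, 9, 8], 0.61)]
cup [([375, 216, 18, 21], 0.9), ([373, 227, 50, 63], 0.5)]
mixer [([374, 226, 47, 62], 0.86)]
rack [([264, 214, 64, 36], 0.88)]
tube_white [([242, 205, 10, 13], 0.46)]
tube_yellow [([262, 210, 11, 8], 0.42)]
jar [([351, 146, 27, 31], 0.94), ([370, 244, 6, 4], 0.33)]
```

```bash
python3 - <<'E'
import cv2
t=cv2.imread("pics/top0.png")[120:300,200:440]
cv2.imwrite("pics/t.png",cv2.resize(t,None,fx=3.3,fy=3.3,interpolation=cv2.INTER_CUBIC))
t=cv2.imread("pics/scene0.png")[130:300,200:440]
cv2.imwrite("pics/s.png",cv2.resize(t,None,fx=3.3,fy=3.3,interpolation=cv2.INTER_CUBIC))
E
```

```text
(no output)
```

View pics/t.png

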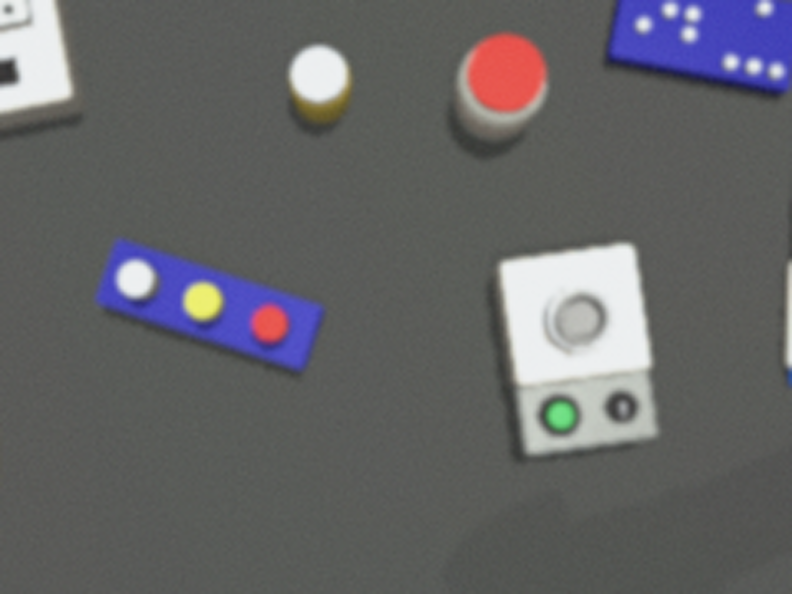

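View pics/s.png

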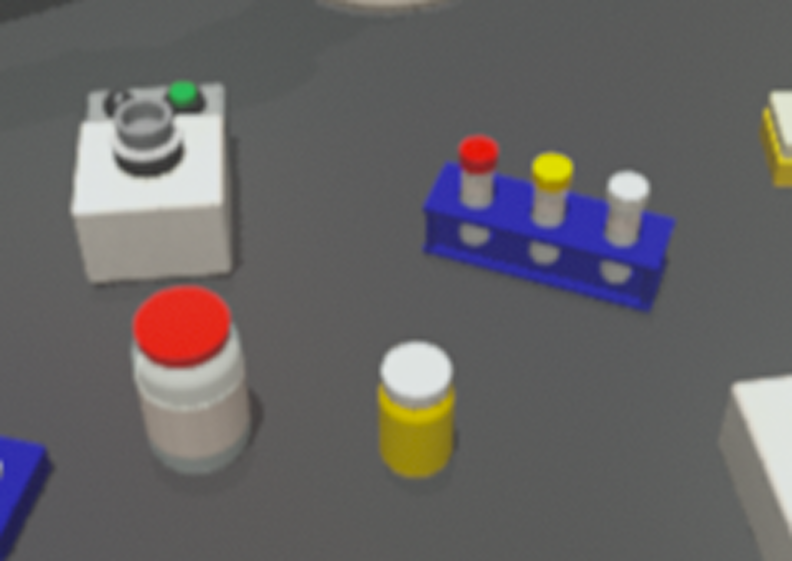

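View pics/top0.png

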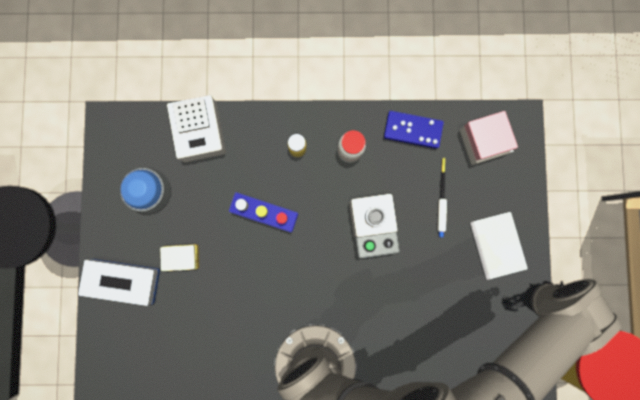

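```bash
cat > h.py <<'E'
import cv2,numpy as np,pickle
def cam(g):
    f=200/np.tan(np.radians(g["fovy"]/2)); K=np.array([[f,0,g["cx"]],[0,f,g["cy"]],[0,0,1]])
    return K,cv2.Rodrigues(np.asarray(g["rvec"]))[0],np.asarray(g["tvec"])
def plane(g,uv,z):
    K,R,t=cam(g); d=R.T@np.linalg.inv(K)@np.array([*uv,1.]); c=-R.T@t
    return c+d*(z-c[2])/d[2]
def proj(g,p):
    K,R,t=cam(g); return cv2.projectPoints(np.atleast_2d(np.float64(p)),R,t,K,None)[0][:,0]
def tri(g,h,a,b):
    P=[cam(x)[0]@np.c_[cam(x)[1],cam(x)[2]] for x in(g,h)]
    X=cv2.triangulatePoints(*P,np.float64(a),np.float64(b)).ravel(); return X[:3]/X[3]
def blob(g,lo,hi,roi):
    x0,y0,x1,y1=roi; im=g["image"][y0:y1,x0:x1]; hsv=cv2.cvtColor(np.ascontiguousarray(im),cv2.COLOR_RGB2HSV)
    m=cv2.inRange(hsv,lo,hi)
    if lo[0]==0 and hi[0]<=10: m|=cv2.inRange(hsv,(170,)+lo[1:],(180,)+hi[1:])
    n,l,s,c=cv2.connectedComponentsWithStats(m); i=1+np.argmax(s[1:,4])
    return c[i]+[x0,y0],s[i,4],l==i
E
python3 - <<'E'
from h import *
np.set_printoptions(precision=4,suppress=True)
d=pickle.load(open("d.pkl","rb")); T,S=d["top"],d["scene"]
R=((0,120,80),(10,255,255)); G=((45,80,60),(85,255,255)); Y=((20,120,80),(35,255,255))
for n,c,rt,rs,z in(("red",R,(265,205,300,235),(330,165,355,186),.123),("green",G,(355,235,385,257),(240,150,270,165),.095),("yel",Y,(250,200,272,222),(355,170,378,190),.123)):
    a,na,_=blob(T,*c,rt); b,nb,_=blob(S,*c,rs)
    print(n,a,na,b,nb,"tri",tri(T,S,a,b),"top@z",plane(T,a,z),"scene",plane(S,b,z-(0.01 if n!="green" else 0)))
w,_,m=blob(T,(0,0,200),(180,40,255),(345,190,405,240))
ys,xs=np.nonzero(m); h=cv2.convexHull(np.c_[xs+345,ys+190].astype(np.float32))
r=cv2.minAreaRect(h); bx=cv2.boxPoints(r); P=np.array([plane(T,p,.105) for p in bx]); print("housing",bx,"\n",P,P.mean(0),[np.linalg.norm(P[i]-P[i-1]) for i in range(4)])
print("cup floor est",plane(T,(374.8,217),.139),plane(T,(374.8,217),.157), "scene rim", plane(S,(200+144/3.3,130+115/3.3),.157))
print("white",plane(T,(200+136/3.3,120+280/3.3),.123), "jar",plane(T,(200+507/3.3,120+73/3.3),.15))
t=T["image"][195:240,345:405]; cv2.imwrite("pics/c.png",cv2.resize(t[:,:,::-1],None,fx=12,fy=12,interpolation=cv2.INTER_CUBIC))
E
```

```text
red [281.5375 217.7875] 80 [344.525  176.3083] 120 tri [0.5169 0.1121 0.1145] top@z [0.5166 0.1107 0.123 ] scene [0.5151 0.1131 0.113 ]
green [369.3944 245.5634] 71 [254.8793 157.7069] 58 tri [ 0.4227 -0.1842  0.1025] top@z [ 0.4226 -0.1854  0.095 ] scene [ 0.4136 -0.1862  0.095 ]
yel [261.4507 211.1549] 71 [366.8605 181.7907] 129 tri [0.5395 0.1802 0.1146] top@z [0.539 0.178 0.123] scene [0.5376 0.1817 0.113 ]
housing [[351.02 199.14]
 [391.2  193.4 ]
 [396.64 231.48]
 [356.46 237.22]] 
 [[ 0.5799 -0.1239  0.105 ]
 [ 0.599  -0.2607  0.105 ]
 [ 0.4698 -0.2768  0.105 ]
 [ 0.4509 -0.1409  0.105 ]] [ 0.5249 -0.2006  0.105 ] [np.float64(0.13006432147638913), np.float64(0.13816436633558027), np.float64(0.1302172842239069), np.float64(0.13718590490291505)]
cup floor est [ 0.5175 -0.199   0.139 ] [ 0.5167 -0.1965  0.157 ] scene rim [ 0.524  -0.1975  0.157 ]
white [0.5604 0.2459 0.123 ] jar [ 0.7666 -0.1307  0.15  ]
```

View pics/c.png

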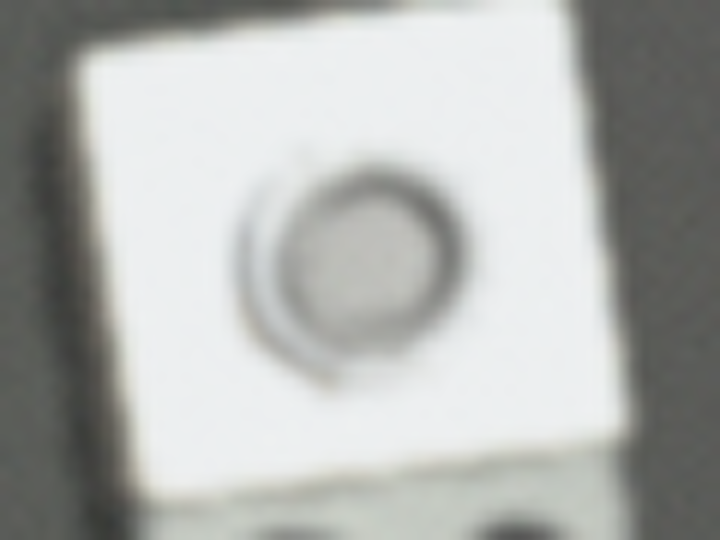

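The red cap is at top-picture pixel (281.5, 217.8), the button at (369.4, 245.6) and the cup at about (376, 217). The housing fit and the button triangulation agree. A helper works out the tool-axis shares.

```bash
cat > go.py <<'E'
import sys,numpy as np
from scipy.spatial.transform import Rotation as Ro
from cell import telemetry
x,y,z=map(float,sys.argv[1:4]); yaw=np.radians(float(sys.argv[4]) if len(sys.argv)>4 else -18)
s=telemetry.observe(); R=np.array(s["tool_rot"]); p=np.array(s["tcp_pos"])
X=np.array([np.cos(yaw),np.sin(yaw),0]); Y=np.array([0,0,-1.]); G=np.c_[X,Y,np.cross(X,Y)]
rv=Ro.from_matrix(R.T@G).as_rotvec()
print(np.round(np.r_[R.T@(np.array([x,y,z])-p)/.4,rv/np.pi],4).tolist(),"t",round(s["time"],2),"p",p.round(4),"F",np.round(s["force"],1),"w",round(s["width"],4))
E
python3 go.py .4222 -.184 .16; python3 go.py .5185 -.2015 .25
```

```text
[-0.8279, 0.1783, 0.7661, -0.0, -0.2626, -0.0] t 0.9 p [ 0.2824 -0.613   0.2313] F [ 0.1 -0.9 -0. ] w 0.0857
[-0.6874, -0.0467, 0.9665, -0.0, -0.2626, -0.0] t 0.9 p [ 0.2824 -0.613   0.2313] F [ 0.1 -0.9 -0. ] w 0.0857
```

```bash
r='[-0.828,0.178,0.766,0,-0.2626,0]'; python3 -m creep '[[-0.828,0.178,0.766,0,-0.2626,0],[-0.828,0.178,0.766,0,-0.2626,0],[-0.828,0.178,0.766,0,-0.2626,0],[-0.828,0.178,0.766,0,-0.2626,0],[-0.828,0.178,0.766,0,-0.2626,0],[-0.828,0.178,0.766,0,-0.2626,0],[-0.828,0.178,0.766,0,-0.2626,0],[-0.828,0.178,0.766,0,-0.2626,0]]' 0; python3 go.py .4222 -.184 .16
```

```text
time: 1.57
tcp_pos: [0.3846, -0.2982, 0.1794]
tool_rot: [[0.953, 0.001, 0.304], [-0.304, -0.0, 0.953], [0.001, -1.0, -0.0]]
force: [0.7, 0.2, -0.6]
width: -0.0001
[0.0029, 0.0484, 0.3006, 0.0001, 0.0017, 0.0002] t 1.57 p [ 0.3846 -0.2982  0.1794] F [ 0.7  0.2 -0.6] w -0.0001
```

```bash
python3 -m creep '[[0.003,0.048,0.3,0,0.0017,0],[0.003,0.048,0.3,0,0.0017,0],[0.003,0.048,0.3,0,0.0017,0],[0.003,0.048,0.3,0,0.0017,0],[0.003,0.048,0.3,0,0.0017,0],[0.003,0.12,0.3,0,0.0017,0],[0.003,0.12,0.3,0,0.0017,0],[0.003,0.12,0.3,0,0.0017,0]]'; python3 go.py .4222 -.184 .105
```

```text
time: 2.23
tcp_pos: [0.4212, -0.1849, 0.1309]
tool_rot: [[0.951, -0.002, 0.31], [-0.31, 0.0, 0.951], [-0.002, -1.0, -0.0]]
force: [0.1, 0.3, 0.6]
width: 0.0001
[0.0019, 0.0648, 0.0029, 0.0001, -0.0004, -0.0006] t 2.23 p [ 0.4212 -0.1849  0.1309] F [0.1 0.3 0.6] w 0.0001
```

```bash
python3 -m creep '[[0.002,0.04,0.003,0,0,0],[0.002,0.055,0.003,0,0,0],[0.002,0.065,0.003,0,0,0],[0.002,0.07,0.003,0,0,0],[0.002,0.075,0.003,0,0,0],[0.002,0.075,0.003,0,0,0]]'; python3 go.py .4222 -.184 .095
```

```text
time: 2.73
tcp_pos: [0.4223, -0.1844, 0.1013]
tool_rot: [[0.951, -0.002, 0.311], [-0.311, -0.0, 0.951], [-0.001, -1.0, -0.001]]
force: [-2.8, -3.0, 5.4]
width: 0.0003
[-0.0004, 0.0156, 0.001, 0.0002, -0.0005, -0.0005] t 2.73 p [ 0.4223 -0.1844  0.1013] F [-2.8 -3.   5.4] w 0.0003
```

```bash
python3 -m creep '[[0,0.003,0,0,0,0],[0,0.005,0,0,0,0],[0,0.005,0,0,0,0]]'; python3 -m creep '[[0,0.003,0,0,0,0],[0,0.005,0,0,0,0],[0,0.005,0,0,0,0]]'
```

```text
time: 2.98
tcp_pos: [0.4225, -0.1845, 0.1006]
tool_rot: [[0.951, -0.001, 0.311], [-0.311, -0.001, 0.951], [-0.001, -1.0, -0.001]]
force: [-10.7, 3.2, 29.5]
width: 0.0001
time: 3.23
tcp_pos: [0.4225, -0.1845, 0.1004]
tool_rot: [[0.95, -0.001, 0.311], [-0.311, -0.002, 0.95], [-0.001, -1.0, -0.002]]
force: [-13.8, 4.1, 42.6]
width: -0.0
```

```bash
for i in 1; do python3 -m creep '[[0,-0.006,0,0,0,0],[0,-0.006,0,0,0,0]]'; python3 -m creep '[[0,-0.004,0,0,0,0],[0,-0.004,0,0,0,0]]';python3 -m creep '[[0,-0.004,0,0,0,0],[0,-0.004,0,0,0,0]]';python3 -m creep '[[0,-0.005,0,0,0,0],[0,-0.005,0,0,0,0]]';python3 -m creep '[[0,-0.005,0,0,0,0],[0,-0.005,0,0,0,0]]'; done | grep -E "tcp|force"
```

```text
tcp_pos: [0.423, -0.1846, 0.104]
force: [-1.6, 0.7, 3.3]
tcp_pos: [0.4234, -0.1845, 0.1063]
force: [-1.1, 0.0, 0.9]
tcp_pos: [0.4237, -0.1845, 0.1082]
force: [-0.3, -0.4, 0.4]
tcp_pos: [0.4238, -0.1845, 0.1104]
force: [0.1, 0.3, 0.2]
tcp_pos: [0.4239, -0.1845, 0.1127]
force: [1.0, -0.7, -1.2]
```

```bash
python3 - <<'E'
from h import *
from cell import get_image
g=get_image("scene"); pickle.dump(g,open("s1.pkl","wb"))
t=g["image"][120:200,205:305]; cv2.imwrite("pics/c1.png",cv2.resize(t[:,:,::-1],None,fx=7,fy=7,interpolation=cv2.INTER_CUBIC))
E
```

```text
(no output)
```

View pics/c1.png

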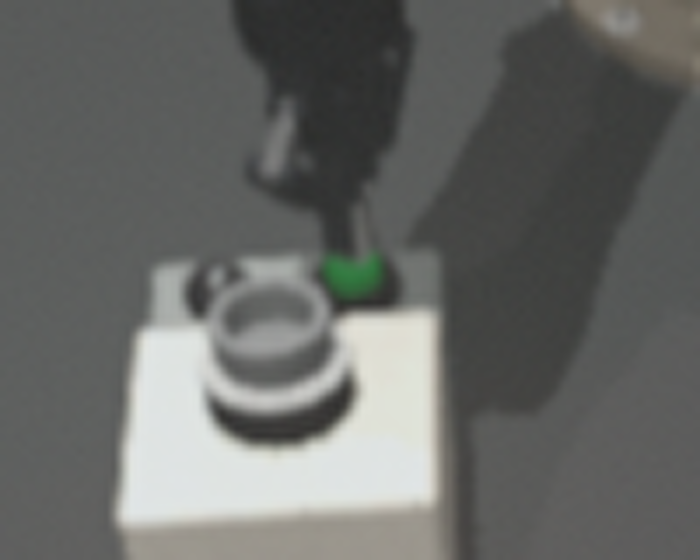

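The force profile (about 3 N at 0.104, a hard stop at 0.1005, free at about 0.107) shows a full button stroke. Crop (350, 275) shows the fingers clear above the green button, which is up again. Now to the tube.

```bash
python3 -m creep '[[0,-0.1,0,0,0,0],[0,-0.2,0,0,0,0],[0,-0.25,0,0,0,0],[0,-0.25,0,0,0,0]]'; python3 go.py .5165 .1115 .19
```

```text
time: 4.45
tcp_pos: [0.4257, -0.1849, 0.2169]
tool_rot: [[0.95, 0.008, 0.311], [-0.311, -0.005, 0.951], [0.009, -1.0, -0.002]]
force: [1.8, 0.4, -0.3]
width: 0.0003
[-0.0151, 0.0654, 0.775, 0.0007, -0.0005, 0.0029] t 4.45 p [ 0.4257 -0.1849  0.2169] F [ 1.8  0.4 -0.3] w 0.0003
```

```bash
python3 -m creep '[[-0.015,0.065,0.775,0,0,0.003],[-0.015,0.065,0.775,0,0,0.003],[-0.015,0.065,0.775,0,0,0.003],[-0.015,0.065,0.775,0,0,0.003],[-0.015,0.065,0.775,0,0,0.003],[-0.015,0.065,0.775,0,0,0.003],[-0.015,0.065,0.775,0,0,0.003],[-0.015,0.065,0.775,0,0,0.003]]' 1; python3 -m creep '[[0,0,0.05,0,0,0]]'; python3 go.py .5165 .1115 .15
```

```text
time: 5.12
tcp_pos: [0.5168, 0.1168, 0.1895]
tool_rot: [[0.952, -0.001, 0.307], [-0.307, -0.0, 0.952], [-0.001, -1.0, -0.0]]
force: [-0.8, 0.3, -1.0]
width: 0.0856
time: 5.2
tcp_pos: [0.5228, 0.1374, 0.1885]
tool_rot: [[0.952, -0.002, 0.306], [-0.306, -0.0, 0.952], [-0.002, -1.0, -0.001]]
force: [0.7, -1.6, 0.2]
width: 0.0854
[0.0051, 0.0963, -0.0664, 0.0003, 0.0011, -0.0007] t 5.2 p [0.5228 0.1374 0.1885] F [ 0.7 -1.6  0.2] w 0.0854
```

```bash
python3 -m creep '[[0.005,0,-0.066,0,0.001,0],[0.005,0.05,-0.066,0,0.001,0],[0.005,0.09,-0.066,0,0.001,0],[0.005,0.096,-0.066,0,0.001,0],[0.005,0.096,-0.066,0,0.001,0]]'; python3 go.py .5165 .1115 .09;  python3 - <<'E'
from h import *
from cell import get_image
g=get_image("scene")
t=g["image"][130:220,310:410]; cv2.imwrite("pics/c2.png",cv2.resize(t[:,:,::-1],None,fx=6.5,fy=6.5,interpolation=cv2.INTER_CUBIC))
E
```

```text
time: 5.62
tcp_pos: [0.5157, 0.1115, 0.1491]
tool_rot: [[0.951, -0.005, 0.308], [-0.308, -0.0, 0.951], [-0.004, -1.0, -0.002]]
force: [0.2, -0.1, 0.0]
width: 0.0852
[0.0025, 0.1478, 0.0007, 0.0006, 0.0002, -0.0014] t 5.62 p [0.5157 0.1115 0.1491] F [ 0.2 -0.1  0. ] w 0.0852
```

View pics/c2.png

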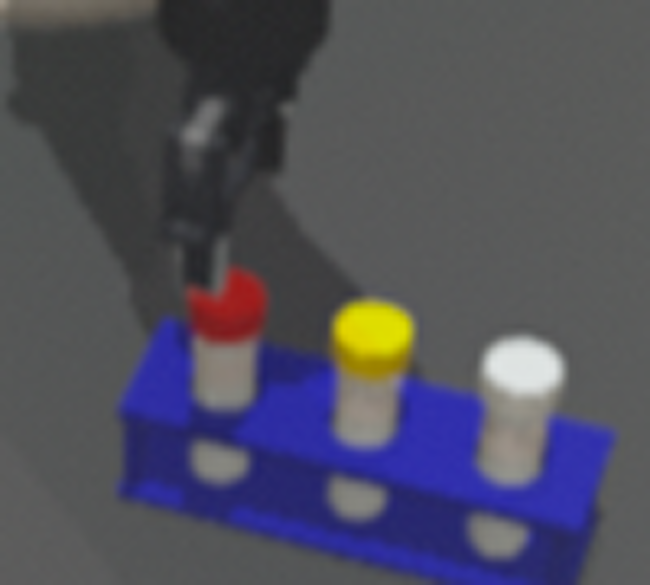

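The finger hangs over the near side of the red cap at crop (205, 275), as expected. Descending.

```bash
python3 -m creep '[[0.002,0.05,0,0,0,-0.001],[0.002,0.09,0,0,0,-0.001],[0.002,0.12,0,0,0,-0.001],[0.002,0.14,0,0,0,-0.001],[0.002,0.148,0,0,0,-0.001],[0.002,0.148,0,0,0,-0.001]]'; python3 -m creep '[[0,0,0,0,0,0],[0,0,0,0,0,0],[0,0,0,0,0,0],[0,0,0,0,0,0],[0,0,0,0,0,0],[0,0,0,0,0,0],[0,0,0,0,0,0]]' 0;  python3 go.py .5165 .1115 .24
```

```text
time: 6.17
tcp_pos: [0.5168, 0.1116, 0.0907]
tool_rot: [[0.951, -0.001, 0.308], [-0.308, -0.001, 0.951], [-0.0, -1.0, -0.001]]
force: [-0.2, 0.2, -1.1]
width: 0.0854
time: 6.75
tcp_pos: [0.5173, 0.1118, 0.0913]
tool_rot: [[0.951, 0.0, 0.308], [-0.308, -0.001, 0.951], [0.001, -1.0, -0.001]]
force: [-1.1, 1.2, 6.4]
width: 0.0331
[-0.0015, -0.3716, -0.0016, 0.0002, 0.0002, 0.0002] t 6.75 p [0.5173 0.1118 0.0913] F [-1.1  1.2  6.4] w 0.0331
```

```bash
python3 -m creep '[[0,-0.03,0,0,0,0],[0,-0.1,0,0,0,0],[0,-0.17,0,0,0,0],[0,-0.24,0,0,0,0],[0,-0.32,0,0,0,0],[0,-0.4,0,0,0,0],[0,-0.47,0,0,0,0],[0,-0.48,0,0,0,0]]'; python3 -m creep '[[0,0,0,0,0,0],[0,0,0,0,0,0]]'; python3 go.py .5185 -.2015 .275; python3 - <<'E'
from h import *
from cell import get_image
g=get_image("scene"); T=get_image("top"); pickle.dump((g,T),open("lift.pkl","wb"))
t=g["image"][70:200,290:420]; cv2.imwrite("pics/c3.png",cv2.resize(t[:,:,::-1],None,fx=4.5,fy=4.5,interpolation=cv2.INTER_CUBIC))
E
```

```text
time: 7.42
tcp_pos: [0.5187, 0.1128, 0.2893]
tool_rot: [[0.951, 0.007, 0.308], [-0.308, 0.0, 0.951], [0.007, -1.0, 0.002]]
force: [0.5, 0.7, -0.4]
width: 0.0335
time: 7.58
tcp_pos: [0.5189, 0.113, 0.2904]
tool_rot: [[0.951, 0.009, 0.308], [-0.308, 0.001, 0.951], [0.009, -1.0, 0.003]]
force: [-0.9, -0.6, -1.4]
width: 0.0331
[0.241, 0.0382, -0.7485, -0.001, 0.0003, 0.0027] t 7.58 p [0.5189 0.113  0.2904] F [-0.9 -0.6 -1.4] w 0.0331
```

View pics/c3.png

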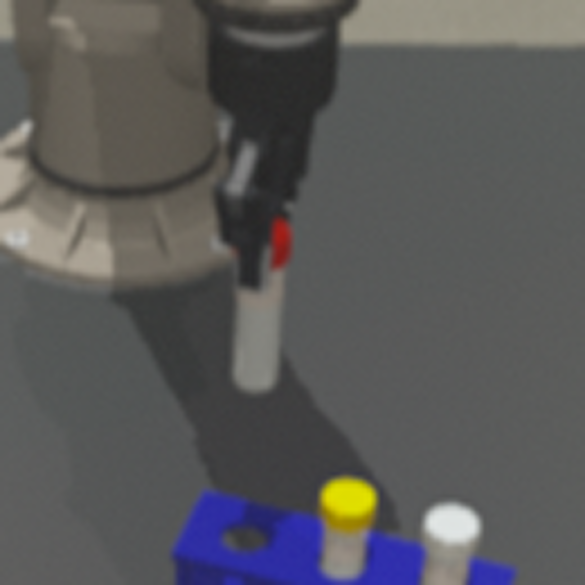

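```bash
python3 - <<'E'
from h import *
g,T=pickle.load(open("lift.pkl","rb"))
c=np.array([.5189,.113]);a=np.linspace(0,6.28,60)
p=proj(g,np.c_[c[0]+.0135*np.cos(a),c[1]+.0135*np.sin(a),0*a+.207]); q=proj(g,np.c_[c[0]+.0145*np.cos(a),c[1]+.0145*np.sin(a),0*a+.25])
for e in(p,q): print("pred cols",(e[:,0].min()-290)*4.5,(e[:,0].max()-290)*4.5,"bottom row",(e[:,1].max()-70)*4.5)
E
```

```text
pred cols 230.25113861098222 271.4070567590336 bottom row 388.51661364578365
pred cols 230.94602131881044 276.24133844992093 bottom row 336.8390789196063
```

```bash
python3 -m creep '[[0.241,0.03,-0.748,0,0,0.003],[0.241,0.03,-0.748,0,0,0.003],[0.241,0.03,-0.748,0,0,0.003],[0.241,0.03,-0.748,0,0,0.003],[0.241,0.03,-0.748,0,0,0.003],[0.241,0.03,-0.748,0,0,0.003],[0.241,0.03,-0.748,0,0,0.003],[0.241,0.03,-0.748,0,0,0.003]]'; python3 go.py .519 -.201 .26
```

```text
time: 8.35
tcp_pos: [0.5162, -0.2065, 0.275]
tool_rot: [[0.95, -0.005, 0.312], [-0.312, 0.003, 0.95], [-0.006, -1.0, 0.001]]
force: [0.1, 0.7, -0.7]
width: 0.0331
[0.0025, 0.0374, 0.0151, -0.0003, -0.0009, -0.0019] t 8.35 p [ 0.5162 -0.2065  0.275 ] F [ 0.1  0.7 -0.7] w 0.0331
```

```bash
python3 -m creep '[[0.0025,0.02,0.015,0,-0.001,-0.002],[0.0025,0.037,0.015,0,-0.001,-0.002],[0.0025,0.037,0.015,0,-0.001,-0.002],[0.0025,0.037,0.015,0,-0.001,-0.002]]'; python3 go.py .519 -.201 .24; python3 - <<'E'
from h import *
from cell import get_image
g=get_image("scene"); T=get_image("top"); pickle.dump((g,T),open("over.pkl","wb"))
t=g["image"][110:200,205:295]; cv2.imwrite("pics/c4.png",cv2.resize(t[:,:,::-1],None,fx=6.5,fy=6.5,interpolation=cv2.INTER_CUBIC))
E
```

```text
time: 8.68
tcp_pos: [0.5187, -0.1997, 0.2593]
tool_rot: [[0.952, -0.001, 0.307], [-0.307, 0.002, 0.952], [-0.002, -1.0, 0.001]]
force: [-0.2, -0.9, 0.0]
width: 0.0338
[0.0017, 0.0483, -0.0028, -0.0004, 0.0006, -0.0005] t 8.68 p [ 0.5187 -0.1997  0.2593] F [-0.2 -0.9  0. ] w 0.0338
```

View pics/c4.png

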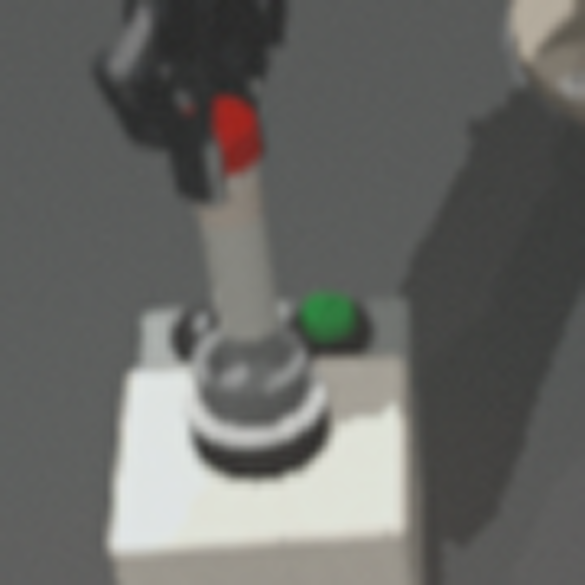

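The tube is over the cup: foot at crop (246, 335), rim centre at about (251, 355), agreeing laterally to about 1 mm. The button at (328, 315) is up. Lowering into the rim while watching the force.

```bash
python3 -m creep '[[0.0017,0.02,-0.003,0,0,0],[0.0017,0.035,-0.003,0,0,0],[0.0017,0.048,-0.003,0,0,0],[0.0017,0.06,-0.003,0,0,0],[0.0017,0.07,-0.003,0,0,0],[0.0017,0.072,-0.003,0,0,0]]'; python3 go.py .519 -.201 .222
```

```text
time: 9.28
tcp_pos: [0.5192, -0.2012, 0.2306]
tool_rot: [[0.952, -0.001, 0.307], [-0.307, 0.001, 0.952], [-0.001, -1.0, 0.001]]
force: [0.3, 0.1, 0.0]
width: 0.0334
[-0.0005, 0.0214, 0.0003, -0.0004, 0.0006, -0.0003] t 9.28 p [ 0.5192 -0.2012  0.2306] F [0.3 0.1 0. ] w 0.0334
```

No contact with the rim, so the tube is inside. Continuing to the floor in small steps.

```bash
python3 -m creep '[[0,0.01,0,0,0,0],[0,0.02,0,0,0,0],[0,0.02,0,0,0,0]]'; python3 -m creep '[[0,0.006,0,0,0,0],[0,0.01,0,0,0,0],[0,0.01,0,0,0,0]]'; python3 -m creep '[[0,0.005,0,0,0,0],[0,0.01,0,0,0,0],[0,0.01,0,0,0,0]]'
```

```text
time: 9.53
tcp_pos: [0.5188, -0.2011, 0.2217]
tool_rot: [[0.952, -0.002, 0.307], [-0.307, 0.002, 0.952], [-0.002, -1.0, 0.001]]
force: [0.9, 0.4, 0.1]
width: 0.0335
time: 9.78
tcp_pos: [0.5189, -0.2011, 0.2177]
tool_rot: [[0.952, -0.001, 0.307], [-0.307, 0.002, 0.952], [-0.002, -1.0, 0.001]]
force: [-0.5, 0.4, 3.0]
width: 0.0336
time: 10.03
tcp_pos: [0.519, -0.2011, 0.2136]
tool_rot: [[0.952, -0.001, 0.307], [-0.307, 0.002, 0.952], [-0.002, -1.0, 0.001]]
force: [-0.5, 1.3, 4.7]
width: 0.0336
```

```bash
python3 -m creep '[[0,0.004,0,0,0,0],[0,0.008,0,0,0,0],[0,0.008,0,0,0,0]]'; python3 -m creep '[[0,0.002,0,0,0,0],[0,0.004,0,0,0,0],[0,0.004,0,0,0,0]]'; python3 -m creep '[[0,0.002,0,0,0,0],[0,0.003,0,0,0,0],[0,0.003,0,0,0,0]]' | grep -E 'tcp|force'
```

```text
time: 10.28
tcp_pos: [0.5191, -0.2011, 0.2104]
tool_rot: [[0.952, -0.001, 0.307], [-0.307, 0.002, 0.952], [-0.001, -1.0, 0.001]]
force: [-1.3, 1.0, 6.7]
width: 0.0337
time: 10.53
tcp_pos: [0.5191, -0.2011, 0.209]
tool_rot: [[0.952, -0.001, 0.307], [-0.307, 0.001, 0.952], [-0.001, -1.0, 0.001]]
force: [-1.6, 0.4, 7.2]
width: 0.0332
tcp_pos: [0.5191, -0.2011, 0.2081]
force: [-2.4, 0.1, 7.3]
```

```bash
python3 -m creep '[[0,0.002,0,0,0,0],[0,0.003,0,0,0,0],[0,0.003,0,0,0,0]]' | grep -E 'tcp|force'; python3 -m creep '[[0,0.002,0,0,0,0],[0,0.003,0,0,0,0],[0,0.003,0,0,0,0]]' | grep -E 'tcp|force'
```

```text
tcp_pos: [0.5192, -0.2011, 0.2073]
force: [-3.4, 1.6, 7.4]
tcp_pos: [0.5192, -0.2011, 0.2064]
force: [-2.9, 0.6, 8.8]
```

```bash
python3 -m creep '[[0,0.002,0,0,0,0],[0,0.003,0,0,0,0],[0,0.003,0,0,0,0]]' | grep -E 'tcp|force'
```

```text
tcp_pos: [0.5194, -0.2011, 0.2062]
force: [-4.9, 2.1, 17.6]
```

Steep force rise to 17.6 N: that is the hard stop. Hold a moment and check.

```bash
python3 -m creep '[[0,0,0,0,0,0],[0,0,0,0,0,0],[0,0,0,0,0,0],[0,0,0,0,0,0],[0,0,0,0,0,0],[0,0,0,0,0,0]]'; python3 - <<'E'
from h import *
from cell import get_image,telemetry
g=get_image("scene"); print(telemetry.observe()["force"])
t=g["image"][110:200,205:295]; cv2.imwrite("pics/c5.png",cv2.resize(t[:,:,::-1],None,fx=6.5,fy=6.5,interpolation=cv2.INTER_CUBIC))
E
```

```text
time: 12.03
tcp_pos: [0.5193, -0.2011, 0.2065]
tool_rot: [[0.952, 0.0, 0.307], [-0.307, 0.001, 0.952], [0.0, -1.0, 0.001]]
force: [-3.8, 1.8, 8.9]
width: 0.0335
[-3.58084398  0.88643956  8.40796424]
```

View pics/c5.png

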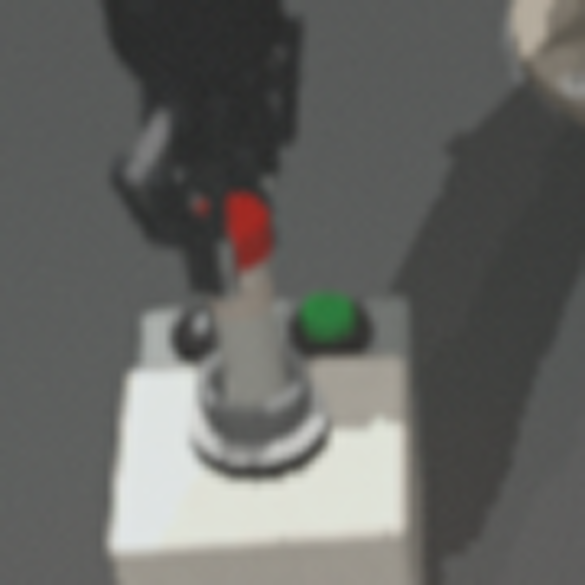

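The tube stands in the cup and the flange has closed onto the collar at crop (260, 465). The zero hold re-targeted to the measured pose and relaxed the push to about 9 N, so I press a little more and keep that target.

```bash
python3 -m creep '[[0,0.002,0,0,0,0],[0,0.003,0,0,0,0],[0,0.004,0,0,0,0],[0,0.004,0,0,0,0],[0,0.004,0,0,0,0],[0,0.004,0,0,0,0],[0,0.004,0,0,0,0],[0,0.004,0,0,0,0]]'; python3 - <<'E'
from cell import get_image,telemetry
for i in range(4): get_image("scene"); s=telemetry.observe(); print(s["time"],s["force"],s["tcp_pos"],s["width"])
E
```

```text
time: 12.75
tcp_pos: [0.5195, -0.2012, 0.2062]
tool_rot: [[0.952, 0.001, 0.307], [-0.307, -0.0, 0.952], [0.001, -1.0, 0.0]]
force: [-6.5, 2.5, 20.3]
width: 0.0335
12.8 [-6.3874681   1.77217986 19.63525725] [ 0.51955443 -0.20119506  0.20619193] 0.033582470694022155
12.85 [-5.49846582  2.32912111 20.30794368] [ 0.51953664 -0.20117836  0.20617123] 0.03363004555375107
12.9 [-6.51929188  1.92537495 19.79404176] [ 0.51957178 -0.20114295  0.20621302] 0.03376964805200059
12.95 [-6.78633195  2.30596731 20.23298951] [ 0.51954637 -0.20117295  0.20619546] 0.03377474199664498
```

```bash
python3 -c "
from cell import order; print(order.finish_job())"
```

```text
the job is handed in; nothing more can be done
None
```

I pressed the green button fully down, let it come back up, then stood the red-capped tube in the mixer's cup and pressed it onto the hard stop. I handed the job in at about 13 s with the tube still held down. The hand-in reports no verdict.

**Button:** It met a hard stop at about z 0.1005, and the force fell to zero by about 0.107. That fits the 6 mm stroke. I pressed it harder than the 5 N it needs; the upward force on the tool peaked at 42.6 N, on the closed fingertips. The 40 N limit is for the arm or the gripper's body, so I don't expect it to count.

**Tube:** I gripped it by its cap, lifted it straight out of the rack, and lowered it into the cup without touching the rim. The hard stop showed as a steep force rise at TCP z 0.206, about 15 mm below first contact. That is a little more than the cup's 12 mm; my guess is contact timing or a small slip in the grip.

**Final state:**
- **Push:** steady at about 20 N down, plus about 7 N sideways, which may mean slight contact with the cup wall or a small lean in the arm.
- **Tool and grip:** the tool is vertical to within about 0.001 rad, and the fingers are 33.6 mm apart on the tube's 35 mm cap.
- **Last picture:** it shows the flange closed on the collar and the button up. The other two tubes were in place when last pictured, just after the lift.
- **Centring in the cup:** the scene camera and the arm's own position disagreed by 2–4 mm, so I could confirm it only to a few mm against the 9 mm limit.

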